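# Feel along the new rivet row

### The job

The five rivets along the front edge of the clamped skin panel have just been set: with the fingers closed together, run the fingertips lightly along the row of heads to feel that none stands high, starting at the end nearest the grey rivet chest and touching every head in turn without lifting the fingers away between them, then take the hand clear. The thin overhanging skin gives under a finger, so keep the touch light and neither press it down hard nor lift its edge. Keep off the chest and its open lid, and do not move the tools lying about.

Things in the scene. Friction and masses are not known exactly. Their poses are not given: they have to be found in the camera images.
- rivet1: domed steel rivet head, 15 mm across and 2.5 mm high, number 1 of five set 40 mm apart in one straight row along the front edge of the clamped green-primed aluminium skin panel (rivet1 is the left end of the row seen from the robot, rivet5 the right end). Origin on the skin's upper face under the middle of the head, its crest 2.5 mm above; y axis along the row towards rivet1, z up, x square to the row, away from the robot
- rivet2: domed steel rivet head, 15 mm across and 2.5 mm high, number 2 of five set 40 mm apart in one straight row along the front edge of the clamped green-primed aluminium skin panel (rivet1 is the left end of the row seen from the robot, rivet5 the right end). Origin on the skin's upper face under the middle of the head, its crest 2.5 mm above; y axis along the row towards rivet1, z up, x square to the row, away from the robot
- rivet3: domed steel rivet head, 15 mm across and 2.5 mm high, number 3 of five set 40 mm apart in one straight row along the front edge of the clamped green-primed aluminium skin panel (rivet1 is the left end of the row seen from the robot, rivet5 the right end). Origin on the skin's upper face under the middle of the head, its crest 2.5 mm above; y axis along the row towards rivet1, z up, x square to the row, away from the robot
- rivet4: domed steel rivet head, 15 mm across and 2.5 mm high, number 4 of five set 40 mm apart in one straight row along the front edge of the clamped green-primed aluminium skin panel (rivet1 is the left end of the row seen from the robot, rivet5 the right end). Origin on the skin's upper face under the middle of the head, its crest 2.5 mm above; y axis along the row towards rivet1, z up, x square to the row, away from the robot
- rivet5: domed steel rivet head, 15 mm across and 2.5 mm high, number 5 of five set 40 mm apart in one straight row along the front edge of the clamped green-primed aluminium skin panel (rivet1 is the left end of the row seen from the robot, rivet5 the right end). Origin on the skin's upper face under the middle of the head, its crest 2.5 mm above; y axis along the row towards rivet1, z up, x square to the row, away from the robot
- skin (a joint): bending of the skin panel: 0 at rest, growing as its front edge is pressed down (rad; the row lies 120 mm from the bend line, so 0.01 rad is 1.2 mm down). The edge gives springily, about 1.5 N for each mm at the row, and comes back when let go; a light touch is 0.5 to 4 N. Tips held lower than the crests at rest by over 3 mm bump into each next head
- skin_edge (a point): middle of the free front edge of the skin panel, on its upper face. The panel is a 2 mm sheet with green primer, 230 mm along the row, clamped flat on a dark steel block; its front part overhangs 140 mm towards the robot, 60 mm above the bench, with a stiffener angle under the edge. The row is 20 mm behind this edge. Only the clamp bar stands above the skin (22 mm), 147 mm behind the row
- fixture: the dark steel riser block, 70 x 250 x 60 mm, which carries the clamped skin panel; fixed. Origin on the bench below the bend line of the skin (the block's front face), x pointing away from the robot, square to the rivet row, which lies 120 mm in front of the origin
- chest: grey steel rivet chest, 200 x 260 x 100 mm, six compartments, its hinged lid standing open on a stay (top edge 0.3 m above the bench, over the chest's far side); fixed to the left or right of the panel. Origin at the middle of its underside
- drift_punch: brass drift punch, 130 x 14 mm round, lying loose in front of the panel. Origin on the bench under its middle
- center_punch: steel center punch, 120 x 12 mm round, lying loose in front of the panel. Origin on the bench under its middle
- angle_offcut: dull aluminium angle offcut, 30 x 30 x 3 mm section, 80 mm long, loose in front of the panel. Origin on the bench under its middle
- snips: yellow-handled aviation snips, 240 mm long, 90 mm wide, 20 mm thick, lying loose behind the steel block. Origin on the bench under their middle

How it is judged:
By the outcome, as a careful person would: the job done as asked, in the order asked, and still so for the second after the job is handed in, with the robot touching nothing.
It also fails if it takes over 45 s, if anything falls off the work surface, if the arm or the gripper's body presses on something with over 40 N, if the wrist force passes 120 N, or if a joint passes its speed limit or range.

### The arm

A 6-joint arm with a two-finger parallel gripper is mounted at the origin on the work surface. World frame = base frame: x ahead of the robot, y to its left, z up, the work surface at z = 0. Lengths are in m, angles in degrees, forces in N, time in s.
With the tool pointing down it reaches from about 0.25 to 0.725 m from the base axis. Payload 9.7 kg.
Tool frame: the origin (TCP) lies on the centre line of the jaws, within the pads' length; the fingertips stand 14 mm ahead of it and the grasp point (between the pads) lies 5 mm behind it; z points along the fingers, y is the line along which they close (so a half turn about z gives the same grasp; the last joint's range is limited). The gripper opens to 85 mm and grips with 20 to 120 N. Pads are 22 mm wide; open, the fingers measure 114 mm over their backs; the gripper's body (76 mm by 85 mm) begins 54 mm behind the grasp point. The pads swing forward as they close: fully open they stand 13 mm farther back than shut.
Start: joints at [-64.973, 4.979, 10.078, 95.1, 0, 90], TCP at [0.233, -0.498, 0.219] pointing down, gripper open.
Joint ranges: [-179.16, 179.16], [-48.56, 103.87], [-65.8, 70.77], [-126.05, 130.52], [-82.76, 87.17], [-180, 180]. Speed limits (degrees/s): [127.2, 127.2, 147.25, 180, 180, 180].

### API

Orientations are given as [roll, pitch, yaw] about the fixed x, y, z axes, in that order (R = Rz(yaw) Ry(pitch) Rx(roll)).
In Python, from workcell import bot, camera, get_calibration, ticket gives the robot as it stands. The module is installed in compiled form; this text tells all that it offers.
- The arm moves only by the tool send_rows, never from a script. Its arguments are lists of equal length, an entry for each row: "linear": the shift along the tool's x, y, z in m, a list of three; "twist": the turn, a rotation vector about the tool's x, y, z in units of 10 degrees (1.0 is 10 degrees), a list of three; "gripper": the opening in per cent of the stroke, from 0 (shut) to 100 (fully open). In form: {"linear": [[x, y, z], ...], "twist": [[wx, wy, wz], ...], "gripper": [gripper, ...]}. A call has 1 to 8 rows; each row shifts and turns the commanded pose from where the row before left it, along the tool's axes as they then stand; what a row does not reach is not made up. A row lasts 1/8 s, in which the tool goes at most 62.5 mm and 10.7 degrees, less where a joint would pass 70% of its speed; a pose out of reach is approached as far as the arm can. A call with a gripper value outside its range is refused whole. The fingers move at their own pace and stop on an object; "grip_force" is the grip in N (left out, the last holds). Time passes only in rows, so rows that do not move let the fingers close. It gives the time, the measured TCP pose, the force, the opening and the grip force at its end, in the units of the state.
- bot.get_obs(): the state, without advancing time (a new reading comes with each control period).
- camera(name): name is "scene" or "top"; returns the picture (384x512x3 uint8, red, green, blue); there is no depth.
- get_calibration(name): a dict with "fx", "fy", "cx", "cy" (pixels), "k1" (the pictures are not rectified: a ray, as slopes to the right and down, at radius r is drawn at 1 + k1 r^2 times it, then the intrinsics apply), "origin" and "orientation" of the camera in the world. Camera axes: x right, y down, z forward; pixel columns grow to the right and rows downward; lengths in m; the calibration is good to about 2 mm. A picture is of the moment at which its call begins. get_calibration takes no time and is no camera call.
- ticket.job_done(): hands the job in; it is judged then, once.
The state is a dict: "time": time; "q": joint angles; "qd": joint speeds; "joint_efforts": joint torques, N m; "ee_pos": TCP position; "tcp_rot": TCP orientation; "wrist_force": force on the tool from outside, world axes, zero at the start; "torque": the same for the moment, N m; "opening": finger opening in m; "grasp_force": force on a finger pad.
Only numpy, scipy, OpenCV 4.12 (cv2) and the standard library are available. Lean on these libraries where they do the work, as an engineer would, in place of code of your own. Each camera call takes 0.05 s, during which the arm holds its last target. There are 200 camera calls.

## Working session

There is one attempt and no reset: what is moved stays moved. The work goes in short steps, Python scripts to look and compute and a tool call to move; the robot and the scene stay as the last step left them, time stands still between calls to the robot, and variables do not carry over. Pictures are saved under pics/ and viewed, at most 10 in all, crops included, and the job is handed in when it is done.

Besides the shell and the picture viewer there is one more tool, called after ">>>" as name(argument=value, ...) on one line, values as JSON. send_rows: Moves the arm, as the interface text tells. Its arguments: {"type":"object","properties":{"linear":{"type":"array"},"twist":{"type":"array"},"gripper":{"type":"array"},"grip_force":{"type":"number"}},"required":["linear","twist","gripper"]}

```bash
mkdir -p pics; python3 - <<'E'
from workcell import bot,camera,get_calibration
import cv2
for n in("scene","top"):
    im=camera(n); cv2.imwrite(f"pics/{n}0.png",cv2.resize(im[:,:,::-1],(800,600),interpolation=cv2.INTER_CUBIC)); cv2.imwrite(f"{n}.png",im[:,:,::-1]); print(get_calibration(n))
o=bot.get_obs();print(o)
E
```

```text
{'fx': 463.5210624952967, 'fy': 463.5210624952967, 'cx': 255.38125461684473, 'cy': 185.04767816899945, 'k1': -0.02593470661801438, 'origin': array([1.37631914, 1.09966921, 0.88071149]), 'orientation': array([-120.50606466,   -0.76011073,  144.73711883])}
{'fx': 477.1279647926242, 'fy': 477.1279647926242, 'cx': 253.73719325459882, 'cy': 193.80534687438805, 'k1': -0.01947604448566511, 'origin': array([0.30301732, 0.01219236, 1.51206087]), 'orientation': array([-169.19079143,   -0.25718071,  -90.82865048])}
{'time': 0.1, 'q': array([-6.49745529e+01,  5.00844216e+00,  1.00391222e+01,  9.50987640e+01,
        8.52911632e-04,  8.99999516e+01]), 'qd': array([ 0.02055944, -0.00443302,  0.15186042,  0.07328632,  0.03521606,
       -0.06179961]), 'joint_efforts': array([ 1.84475255e-03, -5.21561229e+01,  4.65653837e+01,  1.60939875e-02,
        5.69144049e-05, -4.26060424e-06]), 'ee_pos': array([ 0.23257516, -0.49817079,  0.21805038]), 'tcp_rot': array([-1.79931916e+02, -8.52968567e-04,  2.50254945e+01]), 'wrist_force': array([ 0.48489022,  0.37385294, -0.08209704]), 'torque': array([-0.02221209, -0.00022752,  0.04078532]), 'grasp_force': 0.0, 'opening': 0.0853589144873494}
```

View pics/scene0.png

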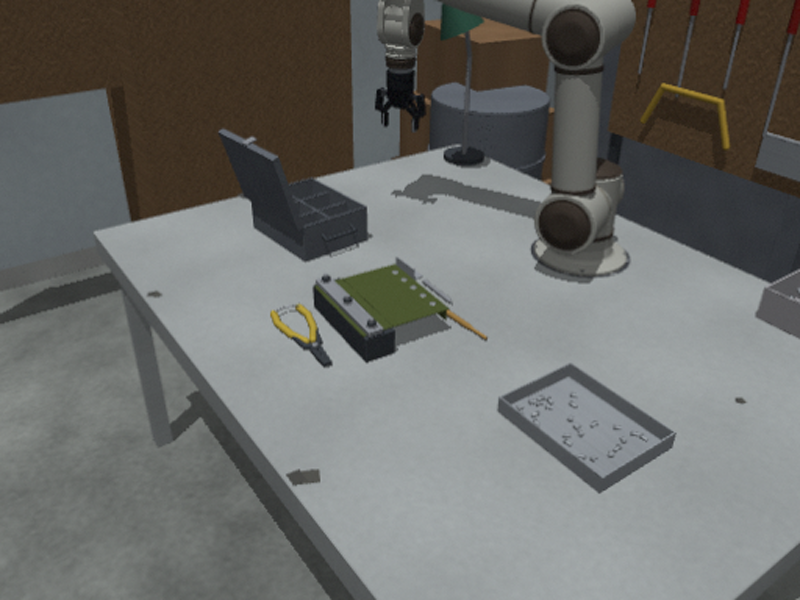

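View pics/top0.png

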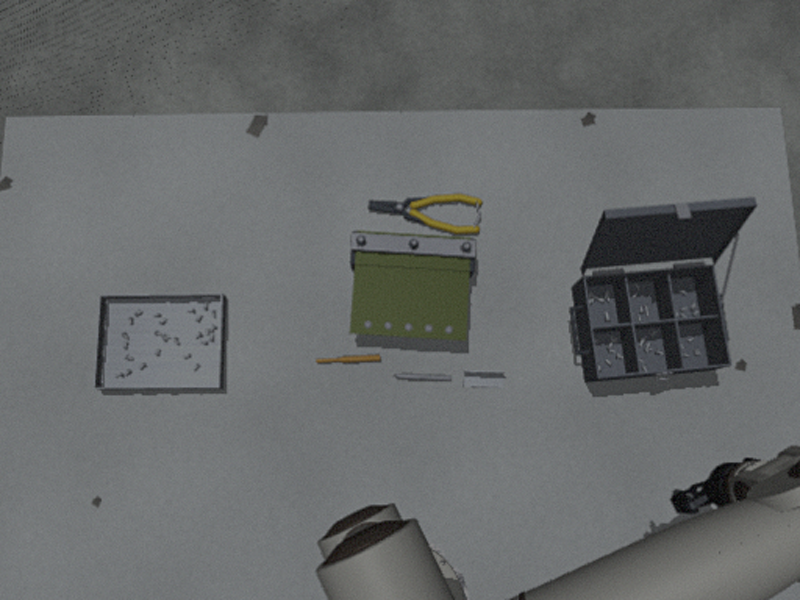

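The scene view shows the green panel with five pale heads at about (434,304) to (395,272), and the grey chest beyond them. In the top view the heads run from (368,324) to (448,329). The chest is on the right (−y), so I start at rivet5. Next I measure the head positions in both views.

```bash
cat >h.py <<'E'
import numpy as np,cv2
from scipy.spatial.transform import Rotation as R
from workcell import get_calibration
def ray(n,px):
    c=get_calibration(n);K=np.array([[c['fx'],0,c['cx']],[0,c['fy'],c['cy']],[0,0,1]])
    u=cv2.undistortPoints(np.array([[px]],float),K,np.array([c['k1'],0,0,0,0.]))[0,0]
    d=R.from_euler('xyz',c['orientation'],degrees=True).as_matrix()@np.r_[u,1]
    return c['origin'],d
def plane(n,px,z):
    o,d=ray(n,px);return o+d*(z-o[2])/d[2]
def tri(a,b):
    (o1,d1),(o2,d2)=ray("top",a),ray("scene",b)
    s=np.linalg.lstsq(np.c_[d1,-d2],o2-o1,rcond=None)[0]
    p,q=o1+s[0]*d1,o2+s[1]*d2;return (p+q)/2,np.linalg.norm(p-q)
def refine(im,pts):
    # centroid of whiteness (blue channel; green primer has little blue)
    b=cv2.GaussianBlur(im[:,:,0],(0,0),.5).astype(float);out=[]
    for x,y in pts:
        x0,y0=int(round(x)),int(round(y))
        for _ in range(3):
            w=b[y0-4:y0+5,x0-4:x0+5];w=np.clip(w-np.median(w)-.3*(w.max()-np.median(w)),0,None)
            g=np.mgrid[y0-4:y0+5,x0-4:x0+5]
            cy,cx=(g*w).sum((1,2))/w.sum();x0,y0=int(round(cx)),int(round(cy))
        out.append((cx,cy))
    return out
E
python3 - <<'E'
from h import *
T=cv2.imread('top.png');S=cv2.imread('scene.png');f=.64
t=refine(T,[(x*f,y*f) for x,y in [(368,324),(388,326),(408,327),(428,328),(448,329)]])
s=refine(S,[(x*f,y*f) for x,y in [(434,304),(423,295),(413,287),(404,280),(395,272)]])
print(np.round(t,2).tolist(),np.round(s,2).tolist())
P=[]
for a,b in zip(t,s):
    p,e=tri(a,b);P.append(plane("top",a,.062));print(p.round(4),e.round(4),P[-1].round(4),plane("scene",b,.062).round(4))
P=np.array(P);print(np.diff(P,axis=0).round(4))
A=[plane(n,(x*f,y*f),.01).round(3) for n,x,y in [("top",318,359),("top",380,357),("top",396,376),("top",465,373),("top",504,386)]];print(A)
print(plane("top",(585*f,380*f),.1),plane("top",(590*f,275*f),.1))
E
```

```text
[[234.98, 207.1], [247.87, 207.85], [260.89, 208.78], [273.84, 209.61], [286.78, 210.44]] [[281.06, 189.39], [274.76, 183.04], [269.57, 177.8], [259.07, 178.97], [252.98, 173.99]]
[0.5317 0.0632 0.0801] 0.0113 [0.5389 0.06   0.062 ] [0.509  0.0444 0.062 ]
[0.5283 0.0239 0.0846] 0.0109 [0.536  0.0204 0.062 ] [ 0.5007 -0.002   0.062 ]
[ 0.5235 -0.0145  0.086 ] 0.0139 [ 0.5326 -0.0197  0.062 ] [ 0.4936 -0.0421  0.062 ]
[ 0.5289 -0.0589  0.0607] 0.0019 [ 0.5294 -0.0594  0.062 ] [ 0.5297 -0.0562  0.062 ]
[ 0.5263 -0.0991  0.0614] 0.0003 [ 0.5263 -0.0992  0.062 ] [ 0.5268 -0.0981  0.062 ]
[[-0.0029 -0.0396  0.    ]
 [-0.0035 -0.04    0.    ]
 [-0.0031 -0.0398  0.    ]
 [-0.0031 -0.0397  0.    ]]
[array([0.476, 0.162, 0.01 ]), array([0.479, 0.036, 0.01 ]), array([0.44 , 0.004, 0.01 ]), array([ 0.444, -0.135,  0.01 ]), array([ 0.416, -0.212,  0.01 ])]
[ 0.41869403 -0.35328619  0.1       ] [ 0.62251647 -0.37564655  0.1       ]
```

The top view gives a clean row: heads are 39.8 mm apart, and rivet4 and rivet5 triangulate at z≈0.061. Yaw is about −4.5°. Refinement of rivets 1–3 in the scene view drifted off the heads, so I'm ignoring those three. Moving to a point above rivet5 now.

>>> send_rows(linear=[[0,0,0],[0,0,0],[0,0,0],[0.026,-0.042,0],[0.026,-0.042,0],[0.026,-0.042,0],[0.026,-0.042,0],[0.026,-0.042,0]], twist=[[0,0,0.985],[0,0,0.985],[0,0,0.985],[0,0,0],[0,0,0],[0,0,0],[0,0,0],[0,0,0]], gripper=[0,0,0,0,0,0,0,0])

```text
time: 1.1
ee_pos: [0.3794, -0.2978, 0.2184]
tcp_rot: [-180.0, 0.0, -4.5]
wrist_force: [-0.0, -0.5, -0.1]
opening: 0.0003
grasp_force: 0.0
```

>>> send_rows(linear=[[0.026,-0.042,0],[0.026,-0.042,0],[0.026,-0.042,0],[0.026,-0.042,0],[0.026,-0.042,0],[0,0,0],[0,0,0],[0,0,0]], twist=[[0,0,0],[0,0,0],[0,0,0],[0,0,0],[0,0,0],[0,0,0],[0,0,0],[0,0,0]], gripper=[0,0,0,0,0,0,0,0])

```text
time: 2.1
ee_pos: [0.5245, -0.101, 0.2187]
tcp_rot: [180.0, 0.0, -4.6]
wrist_force: [-0.2, -0.0, -0.3]
opening: 0.0003
grasp_force: 0.0
```

>>> send_rows(linear=[[0.0017,-0.002,0.03],[0,0,0.03],[0,0,0.03],[0,0,0.02],[0,0,0.015],[0,0,0.008],[0,0,0],[0,0,0]], twist=[[0,0,0],[0,0,0],[0,0,0],[0,0,0],[0,0,0],[0,0,0],[0,0,0],[0,0,0]], gripper=[0,0,0,0,0,0,0,0])

```text
time: 3.1
ee_pos: [0.5272, -0.0985, 0.0865]
tcp_rot: [180.0, -0.1, -4.5]
wrist_force: [1.0, 0.4, -0.1]
opening: 0.0001
grasp_force: 0.0
```

```bash
python3 - <<'E'
from workcell import bot,camera
import cv2
for n,c in(("top",(200,160,330,250)),("scene",(200,120,330,220))):
    im=camera(n)[:,:,::-1];cv2.imwrite(n+"1.png",im);x,y,X,Y=c
    a=cv2.resize(im[y:Y,x:X],None,fx=5,fy=5,interpolation=cv2.INTER_CUBIC);cv2.imwrite(f"pics/{n}1.png",a)
print([bot.get_obs()[k] for k in("time","ee_pos","wrist_force")])
E
```

```text
[3.2, array([ 0.52724676, -0.09837007,  0.08644599]), array([-0.39874363, -0.22570686, -0.86881171])]
```

View pics/scene1.png

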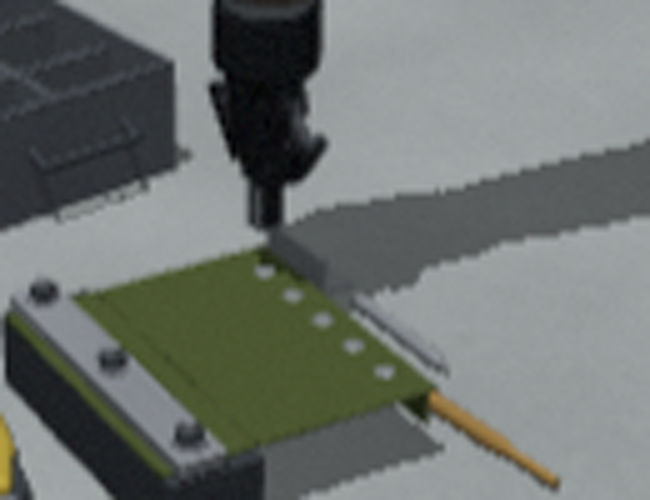

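View pics/top1.png

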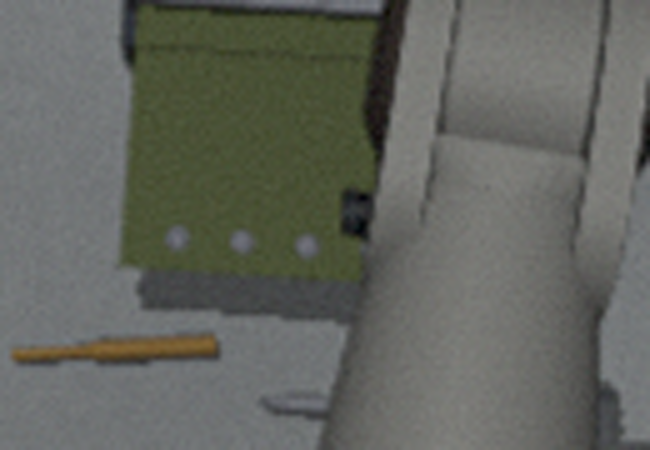

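The scene crop shows the five heads at about (385,372) to (264,271), with the tip bottom near (265,228), which looks higher than it should be above rivet5. I'll check this by projecting the points.

```bash
python3 - <<'E'
from h import *
def proj(n,p):
    c=get_calibration(n);K=np.array([[c['fx'],0,c['cx']],[0,c['fy'],c['cy']],[0,0,1]])
    M=R.from_euler('xyz',c['orientation'],degrees=True).as_matrix().T
    return cv2.projectPoints(np.array([p],float),cv2.Rodrigues(M)[0],-M@c['origin'],K,np.array([c['k1'],0,0,0,0.]))[0][0,0]
for z in(.0725,.0865,.1):print(z,(proj("scene",[.5272,-.0984,z])-[200,120])*5)
S=cv2.imread('scene1.png');T=cv2.imread('top.png')
t=refine(T,[(234.98,207.1),(247.87,207.85),(260.89,208.78),(273.84,209.61),(286.78,210.44)])
for a,b in zip(t,[(385,372),(353,345),(322,320),(292,296),(264,271)]):
    b=(b[0]/5+200-.4,b[1]/5+120-.4)
    p,e=tri(a,b);print(p.round(4),e.round(4),plane("scene",b,.0615).round(4), plane("top",a,.0615).round(4))
for x,y in((118,268),(360,280),(385,15),(135,0)):print(plane("top",(x/5+199.6,y/5+159.6),.06).round(3))
E
```

```text
0.0725 [264.33808114 257.26477095]
0.0865 [264.54270136 240.22182644]
0.1 [264.7416992  223.65017321]
[0.5393 0.0597 0.0616] 0.001 [0.5396 0.0592 0.0615] [0.539  0.06   0.0615]
[0.5365 0.02   0.0621] 0.0012 [0.5363 0.0187 0.0615] [0.5361 0.0204 0.0615]
[ 0.5333 -0.0202  0.0614] 0.0016 [ 0.5338 -0.0207  0.0615] [ 0.5327 -0.0197  0.0615]
[ 0.5304 -0.0601  0.0609] 0.0019 [ 0.5316 -0.06    0.0615] [ 0.5295 -0.0595  0.0615]
[ 0.527  -0.0998  0.0619] 0.0019 [ 0.5272 -0.1012  0.0615] [ 0.5264 -0.0992  0.0615]
[0.521 0.096 0.06 ]
[ 0.511 -0.052  0.06 ]
[ 0.679 -0.072  0.06 ]
[0.691 0.085 0.06 ]
```

The heads agree across both views to about 2 mm, with skin z≈0.0615. The tip appears higher than predicted, so I'll zoom in on it.

```bash
python3 - <<'E'
import cv2
im=cv2.imread('scene1.png')[140:185,230:280]
im=cv2.convertScaleAbs(cv2.resize(im,None,fx=12,fy=12,interpolation=cv2.INTER_NEAREST),alpha=1.6)
cv2.imwrite('pics/z1.png',im)
E
```

```text
(no output)
```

View pics/z1.png

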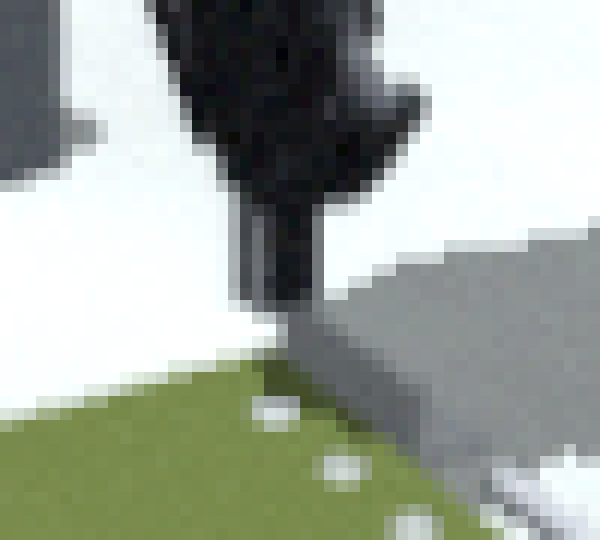

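The tip bottom is at zoom (275,310), or px (253,166), well short of the predicted row of about 171. I'll check this against the top view too.

```bash
python3 - <<'E'
from h import *
o,d=ray("scene",(252.9,165.8))
for z in(.0725,.085,.096,.11):
    print(z,(o+d*(z-o[2])/d[2]).round(4))
for x,y in((342,188),(342,235)):
    for z in (.075,.1,.13):print(x,y,z,plane("top",(x/5+199.6,y/5+159.6),z).round(4))
from workcell import bot
o=bot.get_obs();print(o['q'],o['ee_pos'],o['time'],o['opening'])
E
```

```text
0.0725 [ 0.5023 -0.1338  0.0725]
0.085 [ 0.5158 -0.1147  0.085 ]
0.096 [ 0.5277 -0.0979  0.096 ]
0.11 [ 0.5428 -0.0766  0.11  ]
342 188 0.075 [ 0.5661 -0.0418  0.075 ]
342 188 0.1 [ 0.5615 -0.0408  0.1   ]
342 188 0.13 [ 0.556  -0.0397  0.13  ]
342 235 0.075 [ 0.5369 -0.0412  0.075 ]
342 235 0.1 [ 0.5329 -0.0402  0.1   ]
342 235 0.13 [ 0.528  -0.0391  0.13  ]
[-1.05682233e+01  2.49894849e+00 -7.14861602e+00  8.02856064e+01
 -2.15821477e-04  1.73953128e+02] [ 0.52724676 -0.09837007  0.08644599] 3.2 -1.3361843964733627e-05
```

>>> send_rows(linear=[[0,0.0015,0.002],[0,0,0.002],[0,0,0.001],[0,0,0.001],[0,0,0],[0,0,0]], twist=[[0,0,0],[0,0,0],[0,0,0],[0,0,0],[0,0,0],[0,0,0]], gripper=[0,0,0,0,0,0])

```text
time: 3.95
ee_pos: [0.5267, -0.0998, 0.0797]
tcp_rot: [-180.0, -0.0, -4.5]
wrist_force: [0.1, -0.2, 0.4]
opening: 0.0001
grasp_force: 0.0
```

>>> send_rows(linear=[[0,0,0.001],[0,0,0.001],[0,0,0],[0,0,0]], twist=[[0,0,0],[0,0,0],[0,0,0],[0,0,0]], gripper=[0,0,0,0])

```text
time: 4.45
ee_pos: [0.5267, -0.0998, 0.0777]
tcp_rot: [-180.0, 0.0, -4.5]
wrist_force: [-0.0, 0.8, -0.6]
opening: 0.0001
grasp_force: 0.0
```

>>> send_rows(linear=[[0,0,0.001],[0,0,0],[0,0,0]], twist=[[0,0,0],[0,0,0],[0,0,0]], gripper=[0,0,0])

```text
time: 4.82
ee_pos: [0.5267, -0.0998, 0.0767]
tcp_rot: [-180.0, 0.0, -4.5]
wrist_force: [-0.5, -0.4, 0.4]
opening: -0.0001
grasp_force: 0.0
```

>>> send_rows(linear=[[0,0,0.001],[0,0,0],[0,0,0]], twist=[[0,0,0],[0,0,0],[0,0,0]], gripper=[0,0,0])

```text
time: 5.2
ee_pos: [0.5267, -0.0998, 0.0756]
tcp_rot: [-180.0, 0.0, -4.5]
wrist_force: [0.3, -1.7, -0.3]
opening: 0.0002
grasp_force: 0.0
```

>>> send_rows(linear=[[0,0,0.001],[0,0,0],[0,0,0]], twist=[[0,0,0],[0,0,0],[0,0,0]], gripper=[0,0,0])

```text
time: 5.58
ee_pos: [0.5267, -0.0998, 0.0747]
tcp_rot: [-180.0, 0.0, -4.5]
wrist_force: [-0.2, 0.2, 0.4]
opening: -0.0002
grasp_force: 0.0
```

```bash
cat >f.py <<'E'
from workcell import bot,camera
import numpy as np,cv2
F=[]
for i in range(8):
    im=camera("scene");F.append(bot.get_obs()['wrist_force'])
F=np.array(F);o=bot.get_obs();print(F.mean(0).round(2),F.std(0).round(2),o['ee_pos'].round(4),o['time'])
cv2.imwrite('last.png',im[:,:,::-1])
a=cv2.convertScaleAbs(cv2.resize(im[140:185,230:280,::-1],None,fx=12,fy=12,interpolation=cv2.INTER_NEAREST),alpha=1.6)
import sys
if len(sys.argv)>1: cv2.imwrite(sys.argv[1],a)
E
python3 f.py pics/z2.png
```

```text
[-0.26  0.05  0.  ] [0.44 0.42 0.51] [ 0.5267 -0.0998  0.0747] 5.975
```

View pics/z2.png

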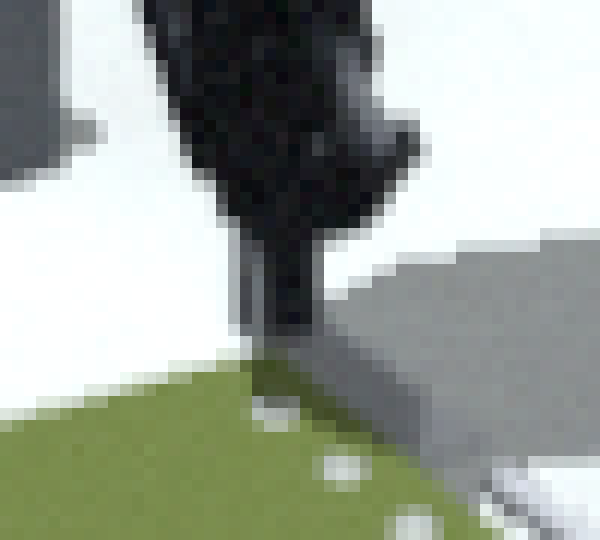

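The tip is still clear of the skin: bottom at zoom y≈335, head at y≈410, zero force. It's either about 22 mm too high or offset sideways. The first pictures show the tips in both views, so I'll use them to tell which.

```bash
python3 - <<'E'
from h import *
def proj(n,p):
    c=get_calibration(n);K=np.array([[c['fx'],0,c['cx']],[0,c['fy'],c['cy']],[0,0,1]])
    M=R.from_euler('xyz',c['orientation'],degrees=True).as_matrix().T
    return cv2.projectPoints(np.array([p],float),cv2.Rodrigues(M)[0],-M@c['origin'],K,np.array([c['k1'],0,0,0,0.]))[0][0,0]
Y=np.radians(25.03);ty=np.array([np.sin(Y),-np.cos(Y),0]);c=np.array([.2326,-.4982,0])
out=[]
for n,(x,y,w,h,k) in {"scene":(235,40,50,50,8),"top":(412,270,100,85,4)}.items():
    im=cv2.imread(n+'.png')[y:y+h,x:x+w]
    im=cv2.convertScaleAbs(cv2.resize(im,(400,400*h//w),interpolation=cv2.INTER_NEAREST),alpha=1.6);k=400/w
    for s in(-.05,.05):
        for z,col in((.218,(0,0,255)),(.242,(255,0,0))):
            p=(proj(n,c+s*ty+[0,0,z])+.5-[x,y])*k;cv2.circle(im,(int(p[0]),int(p[1])),5,col,2)
    out.append(cv2.copyMakeBorder(im,0,400-im.shape[0],0,0,cv2.BORDER_CONSTANT))
cv2.imwrite('pics/o.png',np.hstack(out))
E
```

```text
(no output)
```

View pics/o.png

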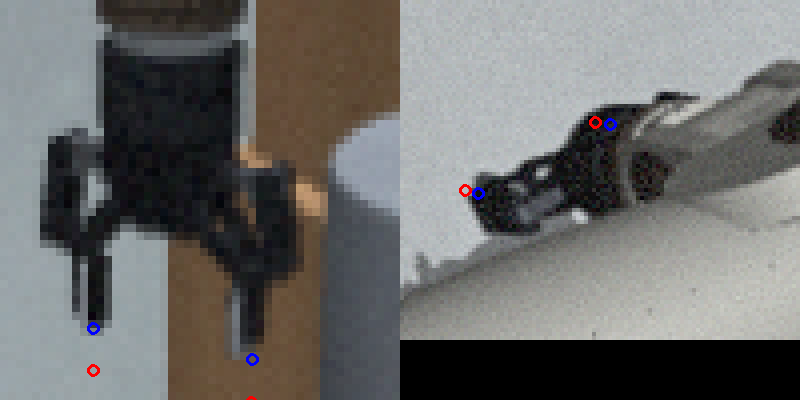

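Both first views put the open tips on the marks drawn 24 mm above nominal, at (93,328), (252,359) and (478,193). So the tip really stands about 24 mm higher than stated, with no sideways offset. I expect contact at TCP z≈0.0545, and will go down carefully.

>>> send_rows(linear=[[0,0,0.003],[0,0,0.003],[0,0,0.003],[0,0,0.002],[0,0,0.001],[0,0,0.001],[0,0,0],[0,0,0]], twist=[[0,0,0],[0,0,0],[0,0,0],[0,0,0],[0,0,0],[0,0,0],[0,0,0],[0,0,0]], gripper=[0,0,0,0,0,0,0,0])

```text
time: 6.98
ee_pos: [0.5268, -0.0998, 0.0618]
tcp_rot: [180.0, -0.0, -4.5]
wrist_force: [1.0, -0.4, -0.7]
opening: -0.0001
grasp_force: 0.0
```

```bash
python3 f.py pics/z3.png
```

```text
[-0.1  -0.   -0.14] [0.16 0.56 0.5 ] [ 0.5267 -0.0998  0.0617] 7.375
```

View pics/z3.png

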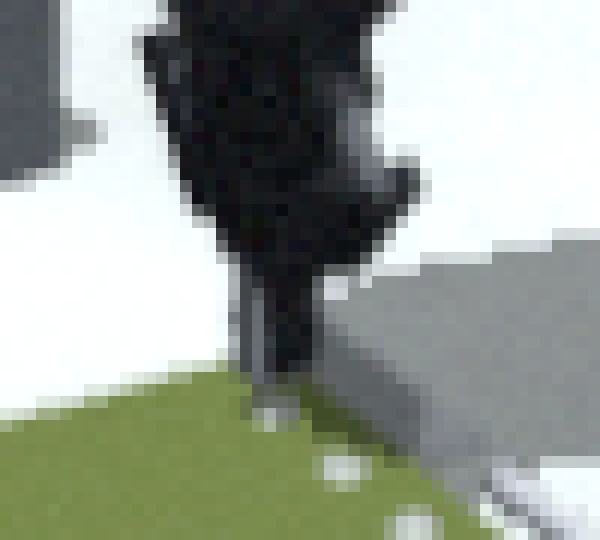

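The tip bottom is now at zoom y≈375, directly above the shaded head at (275,410), with a gap of several mm and no force. Creeping on.

>>> send_rows(linear=[[0,0,0.002],[0,0,0.002],[0,0,0.001],[0,0,0],[0,0,0]], twist=[[0,0,0],[0,0,0],[0,0,0],[0,0,0],[0,0,0]], gripper=[0,0,0,0,0])

```text
time: 8.0
ee_pos: [0.5267, -0.0998, 0.0567]
tcp_rot: [-180.0, -0.0, -4.5]
wrist_force: [0.1, -0.3, -0.1]
opening: 0.0002
grasp_force: 0.0
```

```bash
python3 f.py
```

```text
[-0.04  0.07  0.13] [0.2  0.45 0.4 ] [ 0.5267 -0.0998  0.0567] 8.4
```

>>> send_rows(linear=[[0,0,0.001],[0,0,0],[0,0,0]], twist=[[0,0,0],[0,0,0],[0,0,0]], gripper=[0,0,0])

```text
time: 8.78
ee_pos: [0.5267, -0.0998, 0.0557]
tcp_rot: [-180.0, 0.0, -4.5]
wrist_force: [0.6, 0.4, 0.1]
opening: -0.0002
grasp_force: 0.0
```

```bash
python3 f.py
```

```text
[-0.2  -0.26 -0.01] [0.54 0.43 0.52] [ 0.5267 -0.0998  0.0557] 9.175
```

>>> send_rows(linear=[[0,0,0.001],[0,0,0],[0,0,0]], twist=[[0,0,0],[0,0,0],[0,0,0]], gripper=[0,0,0])

```text
time: 9.55
ee_pos: [0.5267, -0.0998, 0.0547]
tcp_rot: [180.0, 0.0, -4.5]
wrist_force: [0.1, -0.4, 0.8]
opening: -0.0001
grasp_force: 0.0
```

```bash
python3 f.py
```

```text
[-0.02  0.18  0.09] [0.52 0.72 0.2 ] [ 0.5267 -0.0998  0.0547] 9.95
```

>>> send_rows(linear=[[0,0,0.001],[0,0,0],[0,0,0]], twist=[[0,0,0],[0,0,0],[0,0,0]], gripper=[0,0,0])

```text
time: 10.32
ee_pos: [0.5267, -0.0998, 0.0536]
tcp_rot: [-180.0, 0.0, -4.5]
wrist_force: [0.0, -0.6, 0.4]
opening: -0.0002
grasp_force: 0.0
```

```bash
python3 f.py
```

```text
[-0.15  0.22  0.06] [0.5  0.48 0.4 ] [ 0.5267 -0.0998  0.0537] 10.725
```

>>> send_rows(linear=[[0,0,0.001],[0,0,0],[0,0,0]], twist=[[0,0,0],[0,0,0],[0,0,0]], gripper=[0,0,0])

```text
time: 11.1
ee_pos: [0.5267, -0.0998, 0.0527]
tcp_rot: [-180.0, 0.0, -4.5]
wrist_force: [0.2, 0.4, -0.1]
opening: 0.0005
grasp_force: 0.0
```

```bash
python3 f.py
```

```text
[-0.38  0.23  0.21] [0.55 0.42 0.3 ] [ 0.5267 -0.0998  0.0527] 11.5
```

>>> send_rows(linear=[[0,0,0.001],[0,0,0],[0,0,0]], twist=[[0,0,0],[0,0,0],[0,0,0]], gripper=[0,0,0])

```text
time: 11.88
ee_pos: [0.5267, -0.0998, 0.0517]
tcp_rot: [180.0, -0.0, -4.5]
wrist_force: [-0.4, 0.1, -0.7]
opening: 0.0001
grasp_force: 0.1
```

```bash
python3 f.py
```

```text
[-0.1  -0.16  0.18] [0.24 0.44 0.6 ] [ 0.5267 -0.0998  0.0517] 12.275
```

```bash
python3 - <<'E'
import cv2
a=cv2.imread('scene1.png');b=cv2.imread('last.png')
for y in range(164,180):print(y,[tuple(int(v) for v in b[y,x]) for x in(251,252,253,254,255)])
E
```

```text
164 [(22, 19, 16), (18, 16, 13), (20, 16, 15), (17, 17, 16), (17, 12, 12)]
165 [(31, 28, 25), (20, 19, 16), (21, 19, 17), (19, 18, 14), (9, 5, 6)]
166 [(50, 47, 45), (20, 19, 18), (15, 11, 10), (14, 14, 10), (17, 14, 12)]
167 [(64, 61, 58), (25, 23, 21), (19, 18, 17), (11, 11, 9), (19, 16, 17)]
168 [(69, 66, 63), (26, 23, 22), (16, 16, 12), (14, 13, 13), (18, 14, 16)]
169 [(71, 67, 65), (25, 21, 21), (19, 20, 16), (7, 9, 2), (20, 18, 14)]
170 [(72, 69, 65), (24, 22, 21), (20, 15, 13), (15, 11, 12), (17, 15, 13)]
171 [(71, 68, 63), (30, 27, 27), (18, 15, 12), (19, 17, 16), (17, 14, 14)]
172 [(71, 68, 64), (29, 26, 25), (14, 14, 11), (17, 18, 14), (23, 22, 19)]
173 [(72, 69, 66), (46, 42, 41), (30, 28, 27), (46, 46, 42), (31, 39, 35)]
174 [(61, 64, 59), (63, 62, 59), (61, 63, 60), (61, 65, 61), (39, 53, 48)]
175 [(44, 72, 63), (60, 79, 71), (65, 83, 75), (49, 74, 65), (23, 46, 39)]
176 [(49, 87, 77), (48, 88, 76), (49, 87, 76), (50, 88, 76), (40, 70, 60)]
177 [(47, 86, 76), (47, 87, 75), (48, 87, 77), (47, 87, 75), (48, 87, 77)]
178 [(49, 87, 76), (47, 86, 75), (49, 88, 77), (49, 88, 77), (50, 88, 77)]
179 [(50, 89, 78), (46, 85, 75), (48, 87, 75), (48, 88, 76), (51, 88, 77)]
```

The tip bottom is at row ~173.5 and its near edge should reach about 175 at contact, so a few mm remain.

>>> send_rows(linear=[[0,0,0.001],[0,0,0],[0,0,0]], twist=[[0,0,0],[0,0,0],[0,0,0]], gripper=[0,0,0])

```text
time: 12.65
ee_pos: [0.5267, -0.0998, 0.0508]
tcp_rot: [180.0, -0.0, -4.5]
wrist_force: [-0.2, 0.8, 1.3]
opening: 0.0001
grasp_force: 0.7
```

```bash
sed -i 's/range(8)/range(7)/' f.py; python3 f.py
```

```text
[-0.52 -0.1   1.57] [0.71 0.25 0.29] [ 0.5267 -0.0998  0.0507] 13.0
```

>>> send_rows(linear=[[0,0,0.001],[0,0,0],[0,0,0]], twist=[[0,0,0],[0,0,0],[0,0,0]], gripper=[0,0,0])

```text
time: 13.38
ee_pos: [0.5267, -0.0998, 0.0498]
tcp_rot: [180.0, -0.0, -4.5]
wrist_force: [-0.2, -0.5, 3.4]
opening: 0.0
grasp_force: 1.4
```

```bash
python3 f.py
```

```text
[-0.39  0.15  2.72] [0.53 0.42 0.46] [ 0.5267 -0.0998  0.0497] 13.725
```

Contact is at TCP z≈0.0517, and it is now pressing 2.7 N. I ease off 0.3 mm and slide along the row toward rivet1 (tool −y).

>>> send_rows(linear=[[0,-0.003,-0.0003],[0,-0.005,0],[0,-0.005,0],[0,-0.005,0],[0,-0.005,0],[0,-0.005,0],[0,-0.005,0],[0,-0.005,0]], twist=[[0,0,0],[0,0,0],[0,0,0],[0,0,0],[0,0,0],[0,0,0],[0,0,0],[0,0,0]], gripper=[0,0,0,0,0,0,0,0])

```text
time: 14.72
ee_pos: [0.5299, -0.0617, 0.0503]
tcp_rot: [180.0, -0.0, -4.5]
wrist_force: [-0.4, -0.9, 2.2]
opening: 0.0002
grasp_force: 1.1
```

```bash
python3 f.py
```

```text
[-0.11  1.3   2.12] [0.38 1.17 0.62] [ 0.5298 -0.0618  0.0501] 15.075
```

On rivet4 at 2.1 N. Continuing.

>>> send_rows(linear=[[0,-0.005,0],[0,-0.005,0],[0,-0.005,0],[0,-0.005,0],[0,-0.005,0],[0,-0.005,0],[0,-0.005,0],[0,-0.005,0]], twist=[[0,0,0],[0,0,0],[0,0,0],[0,0,0],[0,0,0],[0,0,0],[0,0,0],[0,0,0]], gripper=[0,0,0,0,0,0,0,0])

```text
time: 16.08
ee_pos: [0.5321, -0.0321, 0.0501]
tcp_rot: [-179.6, -0.0, -3.6]
wrist_force: [0.4, -0.6, 0.4]
opening: -0.0002
grasp_force: 0.3
```

```bash
python3 f.py
```

```text
[ 0.05 -0.23  0.74] [0.52 0.45 0.59] [ 0.5321 -0.0322  0.0501] 16.425
```

>>> send_rows(linear=[[0,-0.005,0],[0,-0.005,0],[0,-0.005,0],[0,-0.005,0],[0,-0.005,0],[0,-0.005,0],[0,-0.005,0],[0,-0.005,0]], twist=[[0,0,0],[0,0,0],[0,0,0],[0,0,0],[0,0,0],[0,0,0],[0,0,0],[0,0,0]], gripper=[0,0,0,0,0,0,0,0])

```text
time: 17.42
ee_pos: [0.5331, -0.0116, 0.0506]
tcp_rot: [-178.7, 0.0, -1.9]
wrist_force: [0.3, 0.6, 1.7]
opening: 0.0002
grasp_force: 0.6
```

```bash
python3 f.py
```

```text
[0.05 0.92 1.15] [0.36 0.47 0.36] [ 0.5331 -0.0117  0.0506] 17.775
```

The wrist joint has reached its 180° limit, which is why the yaw drifted to −1.9°. The fingers are still on head 3, so I turn the hand the other way about its own axis in place and take out the small tilt.

>>> send_rows(linear=[[0,0,0],[0,0,0],[0,0,0],[0,0,0],[0,0,0]], twist=[[-0.04,0,-0.4],[-0.04,0,-0.4],[-0.05,0,-0.4],[0,0,0],[0,0,0]], gripper=[0,0,0,0,0])

```text
time: 18.4
ee_pos: [0.533, -0.0119, 0.0506]
tcp_rot: [180.0, -0.1, 10.0]
wrist_force: [-2.1, -0.6, 1.0]
opening: 0.0001
grasp_force: 0.7
```

```bash
python3 f.py; python3 -c "
from workcell import bot
o=bot.get_obs();print(o['q'].round(2),o['tcp_rot'].round(2))"
```

```text
[-0.56  0.3   1.26] [0.34 0.39 0.53] [ 0.5331 -0.0119  0.0506] 18.75
[ -1.28   2.66 -10.97  76.23   0.   168.68] [ 1.7997e+02 -1.4000e-01  1.0040e+01]
```

>>> send_rows(linear=[[-0.0006,0.0033,0.0002],[-0.0006,0.0033,0.0002],[0,0,0]], twist=[[0,0,0],[0,0,0],[0,0,0]], gripper=[0,0,0])

```text
time: 19.12
ee_pos: [0.5332, -0.0189, 0.0503]
tcp_rot: [180.0, -0.2, 10.0]
wrist_force: [0.6, 0.4, 1.8]
opening: 0.0003
grasp_force: 1.0
```

```bash
python3 f.py
```

```text
[ 0.31 -1.15  2.04] [0.64 0.47 0.62] [ 0.5332 -0.0186  0.0503] 19.475
```

>>> send_rows(linear=[[0.00125,-0.0048,0],[0.00125,-0.0048,0],[0.00125,-0.0048,0],[0.00125,-0.0048,0],[0.00125,-0.0048,0],[0.00125,-0.0048,0],[0.00125,-0.0048,0],[0.00125,-0.0048,0]], twist=[[0,0,0],[0,0,0],[0,0,0],[0,0,0],[0,0,0],[0,0,0],[0,0,0],[0,0,0]], gripper=[0,0,0,0,0,0,0,0])

```text
time: 20.48
ee_pos: [0.5363, 0.0213, 0.0504]
tcp_rot: [180.0, -0.2, 10.1]
wrist_force: [-0.3, -1.2, 2.4]
opening: -0.0002
grasp_force: 1.0
```

```bash
python3 f.py
```

```text
[0.36 0.84 1.96] [0.3  0.82 0.45] [0.5363 0.0211 0.0503] 20.825
```

Heads 3 and 2 both read 2 N. On to rivet1, at y≈0.060.

>>> send_rows(linear=[[0.00125,-0.0048,0],[0.00125,-0.0048,0],[0.00125,-0.0048,0],[0.00125,-0.0048,0],[0.00125,-0.0048,0],[0.00125,-0.0048,0],[0.00125,-0.0048,0],[0.00125,-0.0048,0]], twist=[[0,0,0],[0,0,0],[0,0,0],[0,0,0],[0,0,0],[0,0,0],[0,0,0],[0,0,0]], gripper=[0,0,0,0,0,0,0,0])

```text
time: 21.82
ee_pos: [0.5395, 0.0609, 0.0504]
tcp_rot: [180.0, -0.2, 10.1]
wrist_force: [-0.4, -1.2, 1.3]
opening: -0.0002
grasp_force: 1.0
```

```bash
python3 f.py
```

```text
[0.36 1.19 1.87] [0.44 0.62 0.47] [0.5394 0.0607 0.0503] 22.175
```

On rivet1 at 1.9 N. Lifting straight up and clear.

>>> send_rows(linear=[[0,0,-0.004],[0,0,-0.01],[0,0,-0.025],[0,0,-0.04],[0,0,-0.04],[0,0,-0.03],[0,0,0],[0,0,0]], twist=[[0,0,0],[0,0,0],[0,0,0],[0,0,0],[0,0,0],[0,0,0],[0,0,0],[0,0,0]], gripper=[0,0,0,0,0,0,0,0])

```text
time: 23.18
ee_pos: [0.5388, 0.0605, 0.1988]
tcp_rot: [180.0, -0.1, 10.1]
wrist_force: [0.1, 0.1, -0.5]
opening: -0.0003
grasp_force: 0.0
```

```bash
python3 f.py; python3 - <<'E'
import cv2
im=cv2.imread('last.png');o=cv2.imread('scene.png')
cv2.imwrite('pics/end.png',cv2.resize(im,(800,600)))
E
```

```text
[ 0.07  0.05 -0.09] [0.54 0.34 0.44] [0.5388 0.0606 0.1988] 23.525
```

View pics/end.png

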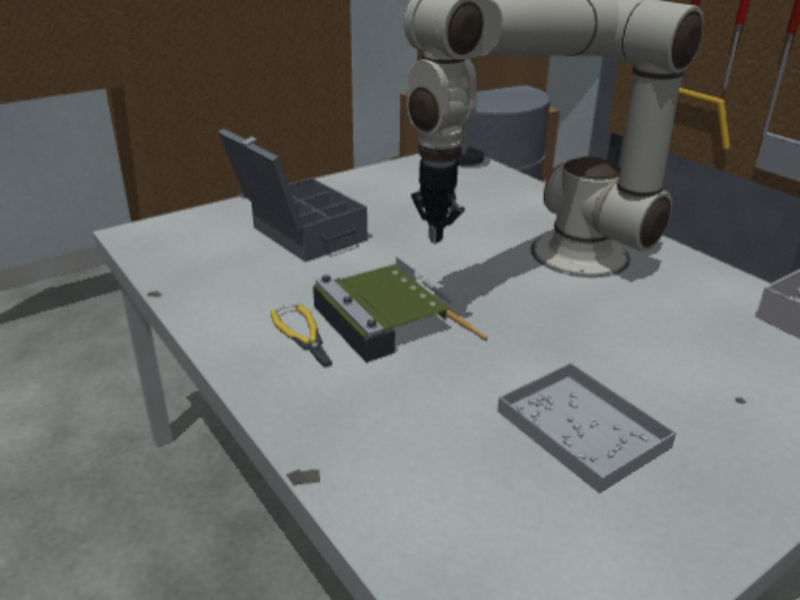

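The hand is well clear at (435,240). The panel, its heads at (395–434, 272–304), the tools and the chest are where they were.

```bash
python3 -c "
from workcell import ticket
print(ticket.job_done())"
```

```text
the job is handed in; nothing more can be done
None
```

The job is handed in: the closed fingertips ran over all five heads from rivet5 to rivet1 at about 2 N (peak reading 3.4 N at first contact) without lifting, apart from a pause on rivet3 to turn the wrist off its joint limit, which included sliding back about 7 mm on that head; the hand is clear and nothing else moved.

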